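Unfold the crank of a lift stand and wind up the green dish

TASK

Two identical hand-cranked lift stands are on the bench. On the one that carries the green dish, swing the folded crank handle up and out until it snaps over and stays latched upright, then use it to wind the handwheel counterclockwise (seen from above) to its stop, so that the deck rises fully with the dish still sitting level on it, and let go. Leave the crank of the other stand folded.

Things in the scene. Friction and masses are not known exactly. Their poses are not given: they have to be found in the camera images.
- stand_1: Lift stand with the green dish, fixed. Grey base 300 x 170 x 16 mm; at one end a level steel handwheel (120 mm diameter, top at 60 mm), at the other a round steel deck (116 mm). Origin: on the bench, on the wheel's vertical axis; x points to the deck (centre at x = 145 mm; top at 75 mm down, 120 mm up), z up.
- crank_1 (a joint): Folding crank on its wheel, rad. Hinge: level, tangential, 62 mm from the wheel's axis, 95 mm above the bench. 0 = folded inwards, ball over the hub; pi/2 upright; 1.75 = stop, leaning 10 degrees out. An over-centre spring (centre 0.95) snaps it to either end: 3 N at the ball to lift; latched at the stop. Folded, its red tail lies between 2 fixed prongs (tops at 104 mm) and locks the wheel.
- knob_1 (a point): Centre of the black ball (26 mm) on that crank, 58 mm from its hinge; rod 11 mm thick. Folded: 95 mm above the bench, 35 mm above the wheel, free to be pinched from above, fingers closing along the hinge axis, and pivots in them as it is swung up. Latched: 152 mm up, 72 mm from the wheel's axis. It spins freely on the rod, so the hand need not turn with the wheel.
- wheel_1 (a joint): That stand's handwheel, rad, counterclockwise from above positive: 0 at the start, stop at 2.1 (deck 45 mm higher). At value w the crank's hinge stands in the direction 120 degrees + w, counterclockwise from the stand's x, seen from the wheel's axis. Takes 2 to 3 N at the knob and stays where it is left. Locked while the crank is folded.
- dish_center (a point): Centre, half-way up, of the green dish (94 mm diameter, 22 mm high), loose on that stand's deck inside a low rim.
- crank_2 (a joint): Folding crank of the other stand, the one that carries a pale, whitish petri dish; same build and meaning as crank_1. To be left folded (0).
Mind the look-alikes: they are no part of the job. What is shaped like the part that bears dish_center but blue or pink is not meant.

How it is judged (in metres and radians):
On the way, in this order (a step that is already met when the one before it is completed fails the run):
1. the crank is swung up past upright and latched, the wheel not yet wound (value of joint crank_1 above 1.5 rad and value of joint wheel_1 below 0.5 rad), for 0.2 s.
2. the wheel is wound to its stop (value of joint wheel_1 above 1.9 rad), for 0.2 s.
At the end, for the whole second after the job is handed in: The crank of the stand with the green dish is latched upright (over 1.5 rad), its wheel is at rest within 0.2 rad of the stop at 2.1, the dish stands on the raised deck, level within 10 degrees, and the other stand's crank is folded (under 0.3 rad) (value of joint crank_1 above 1.5 rad and value of joint wheel_1 above 1.9 rad and velocity of joint wheel_1 between -0.1 and 0.1 rad/s and z of dish_center in the frame of stand_1 above 0.115 m and angle between dish_center's own z axis and vertical below 0.17 rad and value of joint crank_2 below 0.3 rad); the robot touches nothing.
It fails at once if the green dish is tipped by more than 20 degrees (angle between dish_center's own z axis and vertical above 0.35 rad).
It fails at once if the other stand's crank is swung up (value of joint crank_2 above 0.6 rad).
It also fails if it takes over 38 s, if anything falls off the work surface, if the arm or the gripper's body presses on something with over 40 N, if the wrist force passes 120 N, or if a joint passes its speed limit or range.

ROBOT

A 6-joint arm with a two-finger parallel gripper is mounted at the origin on a cart in front of the work surface, level with it; the furniture and walls round the work are solid. World frame = base frame: x ahead of the robot, y to its left, z up, the work surface at z = 0. Lengths are in m, angles in degrees, forces in N, time in s.
With the tool pointing down it reaches from about 0.325 to 0.85 m from the base axis. Payload 15.5 kg.
Tool frame: the origin (TCP) lies midway between the tips of the shut fingers; the grasp point (between the pads) lies 19 mm behind it; z points along the fingers, y is the line along which they close (so a half turn about z gives the same grasp; the last joint's range is limited). The gripper opens to 91 mm and grips with 3 to 60 N. Pads are 32 mm wide; open, the fingers measure 118 mm over their backs; the gripper's body (76 mm by 178 mm) begins 60 mm behind the grasp point.
Start: joints at [-5.472, 28.281, 77.091, -0, 74.628, -5.472], TCP at [0.625, 0, 0.214] pointing down, gripper open.
Joint ranges: [-166.48, 166.48], [-47.26, 123.95], [12.59, 153.08], [-70.14, 250.14], [6.76, 159.57], [-176.63, 176.63]. Speed limits (degrees/s): [108.29, 108.29, 147.25, 172.46, 172.46, 172.46].

INTERFACE

Orientations are given as a 3x3 rotation matrix whose columns are the frame's x, y, z axes.
In Python, from bench import ctrl gives the robot as it stands. The module is installed in compiled form; this text tells all that it offers. Calls block until the motion is done:
- ctrl.goto(position, orientation): joint-space move of the TCP to a pose.
- ctrl.move_l(position, vel=0.15, ori=None, contact_N=None): straight line of the TCP; ori=None keeps the orientation; vel is the mean speed in m/s. With contact_N (N) it stops when the force on the tool has changed by that much, and returns True; else False.
- ctrl.movej(angles): joint-space move.
- ctrl.command_gripper(opening): opening from 0.0 (shut) to 1.0 (fully open); the grip force is fixed at half the most; returns when the fingers have stopped.
- ctrl.sleep(seconds).
- ctrl.ik(position, orientation): joint angles nearest the present ones, or None.
- ctrl.read_camera(name): name is "scene" or "side" or "wrist"; returns the picture (420x560x3 uint8, blue, green, red); there is no depth.
- ctrl.camera_params(name): a dict with "fx", "fy", "cx", "cy" (pixels), "pose" (4x4, takes a point from camera to world coordinates); the wrist camera has in their place "T_tool_cam" (4x4, takes a point from camera to tool coordinates, whose origin is the TCP and whose axes are the flange's). Camera axes: x right, y up, looking along -z (the intrinsics and any distortion apply to the point x, -y, -z); pixel columns grow to the right and rows downward; lengths in m; the calibration is good to about 2 mm. A picture is of the moment at which its call begins: read the wrist's pose just before it. camera_params takes no time and is no camera call.
A pose or a line that the arm cannot do raises ctrl.MotionError and nothing moves.
- ctrl.sign_off(): hands the job in; it is judged then, once.
Readings, each from a call of its own:
- ctrl.current_t(): time.
- ctrl.current_q(): joint angles.
- ctrl.current_dq(): joint speeds.
- ctrl.current_effort(): joint torques, N m.
- ctrl.current_tool_pos(): TCP position.
- ctrl.current_eef_rot(): TCP orientation.
- ctrl.current_contact_force(): force on the tool from outside, world axes, zero at the start.
- ctrl.current_wrist_torque(): the same for the moment, N m.
- ctrl.current_grip_width(): opening from 0.0 (shut) to 1.0 (fully open).
- ctrl.current_grasp_force(): force on a finger pad.
Only numpy, scipy, OpenCV 4.12 (cv2) and the standard library are available. Lean on these libraries where they do the work, as an engineer would, in place of code of your own. Each camera call takes 0.05 s, during which the arm holds its last target. There are 200 camera calls.

## Working session

There is one attempt and no reset: what is moved stays moved. The work goes in short steps, each a Python script; the robot and the scene stay as the last script left them, time stands still between calls to the robot, and variables do not carry over. Pictures are saved under pics/ and viewed, at most 10 in all, crops included, and the job is handed in when it is done.

```bash
mkdir -p pics
python3 - <<'E'
from bench import ctrl
import cv2,numpy as np
for n in ["scene","side","wrist"]:
    im=ctrl.read_camera(n); cv2.imwrite(f"pics/{n}0.png",im)
    p=ctrl.camera_params(n); print(n,{k:(np.round(v,4).tolist()) for k,v in p.items()})
a=cv2.imread("pics/scene0.png")
E
```

```text
scene {'fx': 473.4057, 'fy': 473.4057, 'cx': 276.7556, 'cy': 212.6591, 'pose': [[0.7144, 0.4944, -0.4952, -0.1573], [-0.6997, 0.4972, -0.513, -0.7886], [-0.0074, 0.713, 0.7012, 1.0399], [0.0, 0.0, 0.0, 1.0]]}
side {'fx': 544.7938, 'fy': 544.7938, 'cx': 281.3788, 'cy': 211.6103, 'pose': [[-0.9902, 0.0504, -0.1304, 0.3593], [-0.1389, -0.46, 0.877, 1.2815], [-0.0157, 0.8865, 0.4625, 0.7745], [0.0, 0.0, 0.0, 1.0]]}
wrist {'fx': 377.9743, 'fy': 377.9743, 'cx': 281.8304, 'cy': 204.1059, 'T_tool_cam': [[-0.0008, 0.9552, 0.2959, 0.085], [1.0, 0.0008, 0.0001, -0.001], [-0.0001, 0.2959, -0.9552, -0.1704], [0.0, 0.0, 0.0, 1.0]]}
```

View pics/scene0.png

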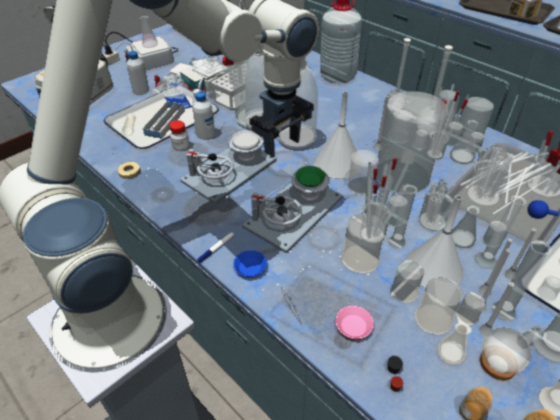

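View pics/side0.png

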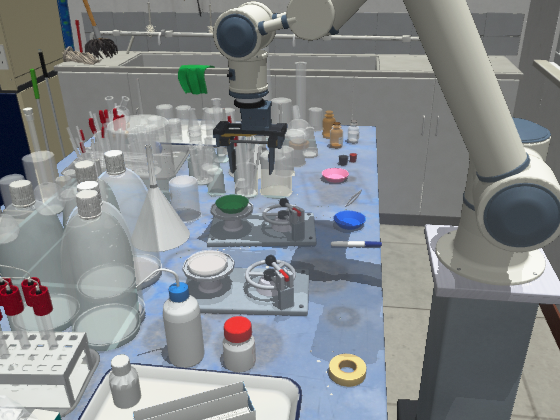

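View pics/wrist0.png

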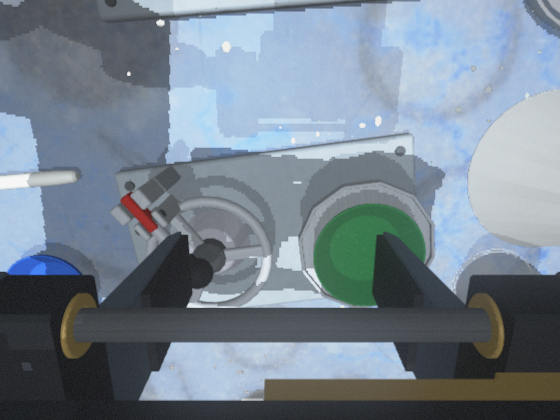

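The stand meant is the one with the green dish: scene (312,176), side (232,204), wrist (370,253). The other stand carries the whitish dish: scene (246,145), side (208,268). The blue dish at scene (250,264) and the pink one at (354,323) are decoys. Next I triangulate the dish and the red tail, and make one crop to confirm.

```bash
cat > h.py <<'E'
from bench import ctrl
import cv2,numpy as np
def campose(n,T=None):
    p=ctrl.camera_params(n)
    if "pose" in p: return p,np.array(p["pose"])
    if T is None:
        T=np.eye(4);T[:3,:3]=ctrl.current_eef_rot();T[:3,3]=ctrl.current_tool_pos()
    return p,T@np.array(p["T_tool_cam"])
def ray(n,uv,T=None):
    p,P=campose(n,T)
    d=P[:3,:3]@np.array([(uv[0]-p["cx"])/p["fx"],-(uv[1]-p["cy"])/p["fy"],-1]);return P[:3,3],d/np.linalg.norm(d)
def onz(n,uv,z,T=None):
    o,d=ray(n,uv,T);return o+d*(z-o[2])/d[2]
def proj(n,X,T=None):
    p,P=campose(n,T);c=P[:3,:3].T@(np.array(X)-P[:3,3]);return np.array([p["cx"]-p["fx"]*c[0]/c[2],p["cy"]+p["fy"]*c[1]/c[2]])
def tri(rays):
    A=np.zeros((3,3));b=np.zeros(3)
    for o,d in rays:
        M=np.eye(3)-np.outer(d,d);A+=M;b+=M@o
    return np.linalg.solve(A,b)
def blobs(im,lo,hi,amin=15):
    m=cv2.inRange(cv2.cvtColor(im,cv2.COLOR_BGR2HSV),lo,hi)
    n,l,s,c=cv2.connectedComponentsWithStats(m)
    return [(np.round(c[i],1).tolist(),s[i].tolist()) for i in range(1,n) if s[i][4]>=amin]
E
python3 - <<'E'
from h import *
np.set_printoptions(precision=4,suppress=True)
print(ctrl.current_eef_rot())
box={"scene":(240,160,345,250),"side":(200,190,320,250),"wrist":(100,120,450,310)}
for n in box:
    im=cv2.imread(f"pics/{n}0.png");x0,y0,x1,y1=box[n];m=np.zeros_like(im);m[y0:y1,x0:x1]=im[y0:y1,x0:x1]
    print(n,"G",blobs(m,(45,80,20),(85,255,255),40),"R",blobs(m,(0,130,60),(8,255,255),6),"R2",blobs(m,(172,130,60),(180,255,255),6))
a=cv2.imread("pics/scene0.png")[165:250,240:345];b=cv2.imread("pics/side0.png")[190:250,200:320]
a=cv2.resize(a,None,fx=4,fy=4,interpolation=2);b=cv2.resize(b,(370,185));b=cv2.resize(cv2.imread("pics/side0.png")[190:250,215:320],None,fx=3.5,fy=3.5,interpolation=2)
o=np.zeros((max(a.shape[0],b.shape[0]),a.shape[1]+b.shape[1],3),np.uint8);o[:a.shape[0],:a.shape[1]]=a;o[:b.shape[0],a.shape[1]:]=b
cv2.imwrite("pics/crop1.png",o);print(o.shape)
E
```

```text
[[-0.      1.     -0.0008]
 [ 1.      0.      0.0001]
 [ 0.0001 -0.0008 -1.    ]]
scene G [([309.9, 175.8], [295, 166, 30, 21, 467])] R [([256.8, 196.8], [255, 196, 5, 3, 6])] R2 []
side G [([231.5, 203.2], [216, 195, 33, 19, 455])] R [] R2 [([296.6, 210.2], [293, 208, 8, 5, 13])]
wrist G [([359.9, 249.2], [314, 204, 111, 102, 6490])] R [([139.0, 213.1], [121, 193, 36, 40, 453])] R2 []
(340, 788, 3)
```

View pics/crop1.png

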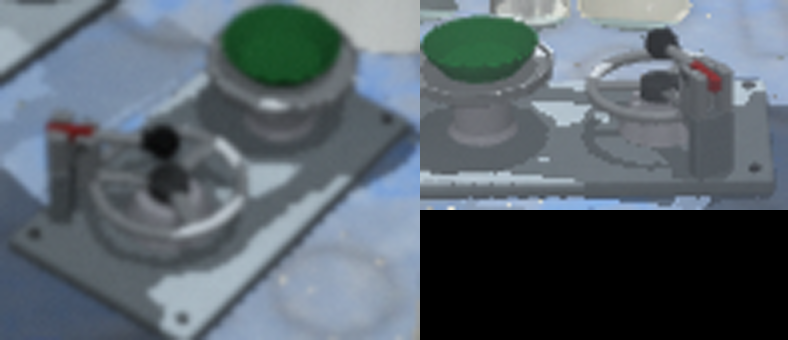

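The crop confirms the green dish on its deck. Its folded crank has the red tail between the prongs at scene (257,197), and the ball over the hub at scene (280,200) and side (283.6,202).

Run:
```python
from h import *
np.set_printoptions(precision=4,suppress=True)
D=tri([ray("scene",(309.9,175.8)),ray("side",(231.5,203.2))])
B=tri([ray("scene",(280,200.2)),ray("side",(283.6,202))])
R=tri([ray("scene",(257,197)),ray("side",(296.6,210.2)),ray("wrist",(139,213))])
print("dish",D,"ball",B,"red",R, "ball in wrist",proj("wrist",B),"dish wrist",proj("wrist",D))
d=D-B;print(np.hypot(*d[:2]),np.degrees(np.arctan2(d[1],d[0])));r=R-B;print(np.hypot(*r[:2]),np.degrees(np.arctan2(r[1],r[0])))
# base top corner edges in the wrist picture
for uv in [(413,134),(120,172),(401,151),(129,186)]: print(uv,onz("wrist",uv,.016))
```

```text
dish [ 0.699  -0.0507  0.0911] ball [ 0.5532 -0.0665  0.0945] red [ 0.5107 -0.0116  0.0991] ball in wrist [199.082  273.7404] dish wrist [370.9505 254.8815]
0.1465970137078866 6.214323734596797
0.06943144266498469 127.76780978006994
(413, 134) [0.7499 0.0417 0.016 ]
(120, 172) [0.4628 0.0046 0.016 ]
(401, 151) [0.7399 0.0253 0.016 ]
(129, 186) [ 0.4701 -0.0098  0.016 ]
```

Both checks agree on the wheel axis, about (0.5555, -0.0696), with stand yaw 7.4°. I'll move above the ball with the fingers closing along the hinge axis (37.4°) and take one close look.

```bash
cat >> h.py <<'E'
YAW=np.radians(7.4);AX=np.array([.5555,-.0696])
def down(a): # closing line at world angle a
    c,s=np.cos(a),np.sin(a);return np.array([[-s,c,0],[c,s,0],[0,0,-1.]])
H0=YAW+np.radians(120)
def ball(th,w):
    r=np.array([np.cos(H0+w),np.sin(H0+w)]);return np.r_[AX+r*(.062-.058*np.cos(th)),.095+.058*np.sin(th)]
def tcp(p): return np.array(p)-[0,0,.019]
E
python3 - <<'E'
from h import *
np.set_printoptions(precision=4,suppress=True)
print(ctrl.current_t())
ctrl.goto(tcp(ball(0,0))+[0,0,.09],down(H0-np.pi/2))
T=np.eye(4);T[:3,:3]=ctrl.current_eef_rot();T[:3,3]=ctrl.current_tool_pos();np.save("T1.npy",T)
im=ctrl.read_camera("wrist");print(ctrl.current_t(),T[:3,3],ball(0,0),proj("wrist",ball(0,0),T))
hing=np.r_[AX+.062*np.array([np.cos(H0),np.sin(H0)]),.095]
cv2.imwrite("pics/w1raw.png",im)
for X,c in ((ball(0,0),(0,0,255)),(np.r_[AX,.06],(255,0,255)),(hing,(0,255,0))):
    cv2.drawMarker(im,tuple(int(v) for v in proj("wrist",X,T)),c,cv2.MARKER_CROSS,14,1)
cv2.imwrite("pics/w1.png",im)
E
```

```text
0.15
1.0 [ 0.5536 -0.0663  0.1663] [ 0.5531 -0.0664  0.095 ] [281.611  218.5753]
```

View pics/w1.png

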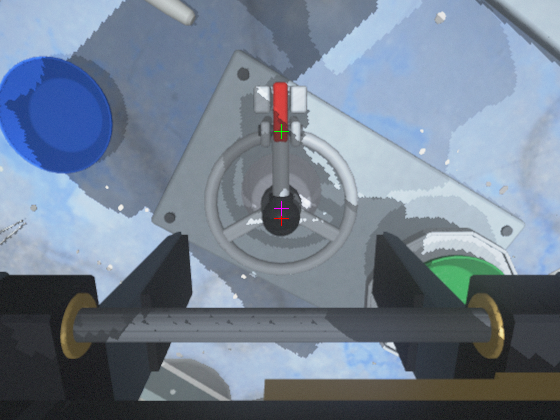

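The predicted ball (281,218), hinge (281,131) and hub (281,208) fall on the real parts, within a few pixels. Now I descend, pinch and swing.

Run:
```python
from h import *
np.set_printoptions(precision=4,suppress=True)
ctrl.command_gripper(.7)
print("contact",ctrl.move_l(tcp(ball(0,0)),vel=.12,contact_N=8))
ctrl.command_gripper(0.0)
print(ctrl.current_t(),ctrl.current_tool_pos(),"w",ctrl.current_grip_width(),ctrl.current_grasp_force(),ctrl.current_contact_force())
if .2<ctrl.current_grip_width()<.36:
    for th in np.linspace(0,1.75,11)[1:]:
        ctrl.move_l(tcp(ball(th,0)),vel=.08)
        print(round(th,2),round(ctrl.current_t(),2),ctrl.current_tool_pos()-tcp(ball(th,0)),ctrl.current_grip_width(),ctrl.current_contact_force())
        if np.linalg.norm(ctrl.current_contact_force())>30: break
    cv2.imwrite("pics/w2.png",ctrl.read_camera("wrist"));cv2.imwrite("pics/s2.png",ctrl.read_camera("side"))
    a=cv2.resize(cv2.imread("pics/w2.png"),(400,300));b=cv2.resize(cv2.imread("pics/s2.png")[140:260,190:350],(400,300));cv2.imwrite("pics/m2.png",np.hstack([a,b]))
```

```text
contact False
3.1917 [ 0.553  -0.0665  0.076 ] w 0.2656379499975685 30.000211000442505 [-1.2342 -1.8992  1.2735]
0.18 3.47 [-0.0003  0.0002  0.0001] 0.26690320834523223 [-2.1942  0.9464 -1.0281]
0.35 3.74 [-0.0004  0.0003  0.0004] 0.26251080542923394 [-3.258   1.2551 -3.2315]
0.52 4.02 [-0.0003  0.0003  0.0005] 0.2642159593503367 [-3.7192  0.8326 -3.2939]
0.7 4.29 [-0.0002  0.0002  0.0004] 0.26696362147776176 [-3.2978 -0.5189 -3.2891]
0.88 4.57 [0.0001 0.0001 0.0004] 0.26626927890622715 [-2.7225 -2.3712 -1.8831]
1.05 4.84 [ 0.0003 -0.      0.0002] 0.26302673074690613 [-1.0602 -2.2492 -0.282 ]
1.22 5.12 [ 0.0005 -0.0001  0.0002] 0.2668257170850618 [ 0.035  -1.6719  1.5367]
1.4 5.39 [ 0.0005 -0.      0.0001] 0.26667707794273104 [ 2.2023 -1.2801  2.6326]
1.58 5.67 [0.0003 0.     0.0001] 0.2639815658559539 [1.9915 0.3165 3.9793]
1.75 5.94 [ 0.0001 -0.     -0.    ] 0.2627135520990758 [ 0.7656 -0.417   2.9707]
```

View pics/m2.png

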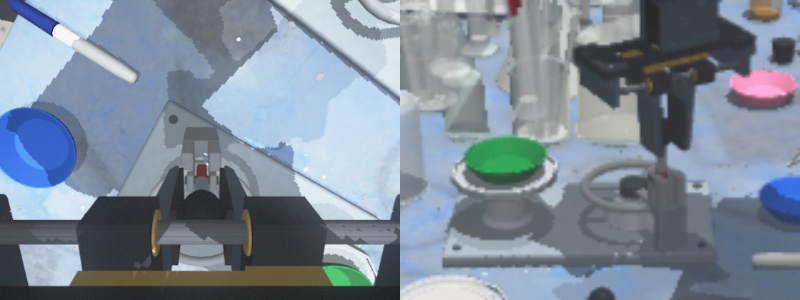

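The crank stands upright in the grip (the rod runs down from between the fingers), forces stayed small, and the dish is level. Now I wind.

Run:
```python
from h import *
np.set_printoptions(precision=3,suppress=True)
ctrl.sleep(.3)
for w in np.linspace(0,2.1,15)[1:]:
    ctrl.move_l(tcp(ball(1.75,w)),vel=.06)
    f=ctrl.current_contact_force();t=np.array([-np.sin(H0+w),np.cos(H0+w)]);r=np.array([np.cos(H0+w),np.sin(H0+w)])
    print(round(w,2),round(ctrl.current_t(),2),round(ctrl.current_grip_width(),3),"tan",f[:2]@t,"rad",f[:2]@r,"z",f[2])
    if np.linalg.norm(f)>35: print("stop");break
cv2.imwrite("pics/s3.png",ctrl.read_camera("side"));cv2.imwrite("pics/c3.png",ctrl.read_camera("scene"))
a=cv2.resize(cv2.imread("pics/c3.png")[130:250,210:370],(400,300));b=cv2.resize(cv2.imread("pics/s3.png")[140:260,190:350],(400,300));cv2.imwrite("pics/m3.png",np.hstack([a,b]))
```

```text
0.15 6.67 0.269 tan 0.73499511572285 rad -1.9833556806294381 z 2.1923694237726234
0.3 7.01 0.264 tan 0.7521874608386953 rad -2.7039901113813105 z 0.7954649143955352
0.45 7.34 0.265 tan 1.0753460909582928 rad -2.7028464658631965 z 6.089878347494816
0.6 7.67 0.264 tan 0.3624426298366687 rad -4.436661127299779 z 5.206718547013744
0.75 8.01 0.268 tan 0.3291076444130745 rad -1.0669479494993646 z 6.490209682009841
0.9 8.34 0.264 tan 0.6558100775139187 rad -3.8587606030957846 z 4.611688762648098
1.05 8.68 0.267 tan -0.05169414544844009 rad -7.461922012939508 z 1.7553774753688018
1.2 9.01 0.266 tan 0.2742802242308057 rad -5.515142212779206 z 6.219011083767278
1.35 9.34 0.265 tan 0.6419760975953968 rad -4.623466603237922 z 9.424493220277608
1.5 9.68 0.261 tan -0.49361854863862353 rad -6.303841867812634 z 7.793353586752062
1.65 10.01 0.265 tan 0.7931561193831275 rad -4.5887079718868335 z 2.1554019489995375
1.8 10.34 0.265 tan 0.6286310509231262 rad -6.6165751725711175 z 3.6328723311809377
1.95 10.68 0.266 tan -0.32844265305784437 rad -9.266316513076635 z 2.415378478729096
2.1 11.01 0.264 tan -11.247613092952115 rad -10.010009753654359 z 10.569177954227348
```

View pics/m3.png

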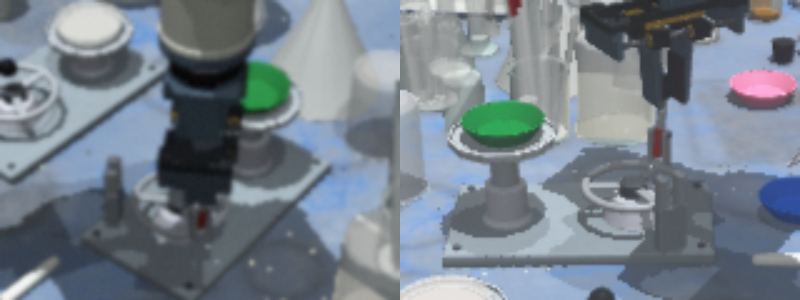

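The tangential force at 2.1 rad shows the wheel has reached its stop, and the deck is raised with the dish level. I'll release, go up and check.

Run:
```python
from h import *
np.set_printoptions(precision=4,suppress=True)
ctrl.command_gripper(.7)
p=np.array(ctrl.current_tool_pos())
ctrl.move_l(p+[0,0,.14],vel=.12)
T=np.eye(4);T[:3,:3]=ctrl.current_eef_rot();T[:3,3]=ctrl.current_tool_pos()
w=ctrl.read_camera("wrist");s=ctrl.read_camera("side")
print(ctrl.current_t(),ctrl.current_contact_force(),proj("wrist",ball(1.75,2.1),T),proj("side",ball(1.75,2.1)))
for X in (ball(1.75,2.1),): cv2.drawMarker(w,tuple(int(v) for v in proj("wrist",X,T)),(0,0,255),0,12,1)
D=[c for c in blobs(s[130:250,190:350],(45,80,20),(85,255,255),40)];u=np.array(D[0][0])+[190,130]
v=np.r_[AX+.145*np.array([np.cos(YAW),np.sin(YAW)]),.131];print("dish px",u,"expected",proj("side",v))
cv2.imwrite("pics/m4.png",np.hstack([cv2.resize(w,(400,300)),cv2.resize(s[140:260,190:350],(400,300))]))
```

```text
13.275 [-0.391   0.5961 -0.9215] [282.6617 199.0671] [295.3051 173.3981]
dish px [230.7 188.5] expected [230.3814 190.1359]
```

View pics/m4.png

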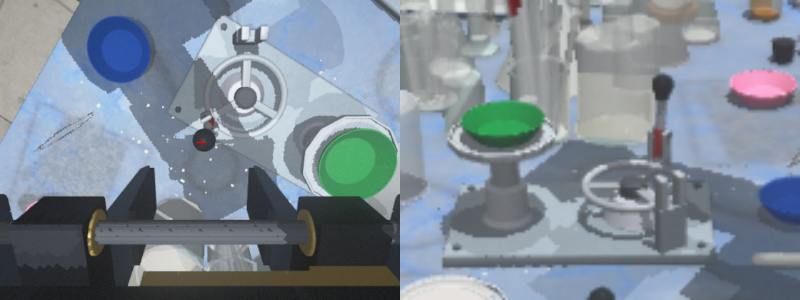

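The ball sits at the predicted latched, fully wound spot: wrist (283,199) and side (295,173). The dish is level on the raised deck, with its pixels as expected for the full lift, and the hand is clear.

```bash
python3 -c "
from bench import ctrl
print(ctrl.sign_off())"
```

```text
the job is handed in; nothing more can be done
None
```

The job is handed in at about 13 s: the green-dish stand's crank is latched upright, its wheel is wound to the stop, the deck is raised with the dish level, and the other stand was not touched; the sign-off returned no verdict.

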